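Slide the culture dish into the colony counter and light it

TASK

With the fingertips, push the pink culture dish across the deck of the colony counter until it drops flat into the round recess, then press the blue lamp button fully down and let it go. The dish must only be slid, never picked up, and the lamp must not be pressed before the dish is seated. Leave the yellow blank dish and everything else where it stands.

Things in the scene. Friction and masses are not known exactly. Their poses are not given: they have to be found in the camera images.
- sample_dish: The dish to seat: closed round culture dish, magenta-pink with small white dots and a thin white lid rim, 60 mm diameter, 15 mm tall, straight upright side, 25 to 50 g, slides easily. Origin at the centre of its underside, z up. It starts lying flat on the counter's deck, to the left or the right of the recess, 75 to 130 mm from the recess centre; the blank dish lies on the other side.
- blank_dish: Bystander: plain yellow closed dish, same size (60 mm diameter, 15 mm tall), lying loose on the deck on the other side of the recess. Origin at the centre of its underside.
- counter: Colony counter: low dark slate-blue box with white skirt, fixed to the table, 240 mm (its x) by 360 mm (its y) by 60 mm high; its flat top is the deck. Origin at the centre of its underside, on the table; z up. It may be turned up to 0.4 rad about z. The deck has no raised border. The button stands near its front (-x) edge, a dropper bottle near its back (+x) edge.
- recess (a point): Centre of the mouth of the round recess in the middle of the deck, level with the deck (60 mm above the table). Recess 63 mm diameter (12-sided), 7 mm deep, sharp edge, white flat floor with a thin grey ring round the mouth. A seated dish stands 8 mm proud of the deck and its origin lies 7 mm below this point.
- lamp_button_top (a point): Centre of the top face of the round blue lamp button (24 mm diameter) in a black housing on the deck, 89 mm from the recess centre towards the counter's front (-x) edge. 22 mm above the deck; the housing is 40 mm across and 12 mm high. It is pressed straight down.
- lamp_button (a joint): Travel of the lamp button in m: 0 released, 0.006 fully down. Spring return, about 4 N when fully down.
- dropper: Bystander: small amber bottle with white cap, 24 mm diameter, 55 mm tall, loose on the deck near its back edge, towards its left (+y) end. Origin at the centre of its underside.
- orange_bottle: Bystander: glass bottle with orange cap, 66 mm diameter, 150 mm tall, on the table left of the counter. Origin at the centre of its underside.
- green_bottle: Bystander: white bottle with green cap, 60 mm diameter, 130 mm tall, on the table right of the counter. Origin at the centre of its underside.
- pink_tray: Bystander: empty open pink tray, 110 by 160 by 60 mm, on the table right of the counter. Origin at the centre of its underside.
- tip_box: Bystander: closed blue box, 85 by 120 by 60 mm, on the table left of the counter. Origin at the centre of its underside.
Things that resemble listed ones, but are neither listed nor needed, are in the scene too. Several things have the shape of the sample_dish; the one meant has the colours described above.

How it is judged (in metres and radians):
On the way, in this order (a step that is already met when the one before it is completed fails the run):
1. the pink dish lies flat in the recess (z of sample_dish in the frame of counter below 0.0545 m and horizontal distance between sample_dish and recess below 0.004 m and angle between sample_dish's own z axis and vertical below 0.04 rad), for 0.2 s.
2. the lamp button is pressed fully down with the dish seated (all of step 1 and value of joint lamp_button above 0.0045 m), for 0.05 s.
At the end, for the whole second after the job is handed in: Pink dish flat in the recess (within 1.5 mm of its floor, 4 mm of its centre, tilt under 0.04 rad) and at rest; lamp button pressed past 4.5 mm after seating and now released (under 1.5 mm); blank dish and other bystanders within 20 mm of their starts (all of step 1 and linear speed of sample_dish below 0.01 m/s and value of joint lamp_button below 0.0015 m and distance of each of blank_dish, dropper, orange_bottle, green_bottle, pink_tray, tip_box from where it was at the start of the episode below 0.02 m); the robot touches nothing.
It fails at once if the pink dish is lifted (more than 8 mm above the deck) or tipped up past 0.4 rad (z of sample_dish in the frame of counter above 0.068 m or angle between sample_dish's own z axis and vertical above 0.4 rad).
It fails at once if the pink dish falls off the deck (z of sample_dish in the frame of counter below 0.045 m).
It fails at once if the lamp button is pressed while the dish is not seated (value of joint lamp_button above 0.003 m and not (z of sample_dish in the frame of counter below 0.0545 m and horizontal distance between sample_dish and recess below 0.004 m and angle between sample_dish's own z axis and vertical below 0.04 rad)).
It fails at once if the blank dish, a bottle, the tray or the tip box is moved more than 20 mm or tipped over (distance of any of blank_dish, dropper, orange_bottle, green_bottle, pink_tray, tip_box from where it was at the start of the episode above 0.02 m or angle between any of blank_dish, dropper, orange_bottle, green_bottle, pink_tray, tip_box's own z axis and vertical above 0.4 rad).
It also fails if it takes over 40 s, if anything falls off the work surface, if the arm or the gripper's body presses on something with over 40 N, if the wrist force passes 120 N, or if a joint passes its speed limit or range.

ROBOT

A 6-joint arm with a two-finger parallel gripper is mounted at the origin on the work surface. World frame = base frame: x ahead of the robot, y to its left, z up, the work surface at z = 0. Lengths are in mm, angles in rad, forces in N, time in s.
With the tool pointing down it reaches from about 350 to 975 mm from the base axis. Payload 7.1 kg.
Tool frame: the origin (TCP) lies on the front face of the gripper's body, between the roots of the fingers; the fingertips stand 80 mm ahead of it and the grasp point (between the pads) lies 61 mm ahead of it (env.tips_ahead is the distance from the TCP to the fingertips, in mm); z points along the fingers, y is the direction in which the jaws open and shut (so a half turn about z gives the same grasp; the last joint's range is limited). The gripper opens to 88 mm and grips with 3 to 60 N. Pads are 20 mm wide; open, the fingers measure 115 mm over their backs; the gripper's body (75 mm by 178 mm) begins 61 mm behind the grasp point.
Start: joints at [1.2, 0.423, 1.63, -0, 1.089, -0.019], TCP at [215.336, 586.716, 302.675] pointing down, gripper open.
Joint ranges: [-3, 3], [-0.9, 2.11], [0.09, 2.58], [-1.31, 4.45], [0.11, 2.69], [-2.54, 2.54]. Speed limits (rad/s): [2.39, 2.39, 3.01, 3.14, 3.14, 3.14].

INTERFACE

Orientations are given as a unit quaternion [x, y, z, w].
In Python, from station import env, set_gripper, viewer, workorder gives the robot as it stands. Calls block until the motion is done:
- env.reach(position, orientation): joint-space move of the TCP to a pose.
- env.move_l(position, rot=None, rate=150, f_stop=None): straight line of the TCP; rot=None keeps the orientation; rate is the mean speed in mm/s. With f_stop (N) it stops when the force on the tool has changed by that much, and returns True; else False.
- env.move_joints(angles): joint-space move.
- set_gripper(opening): finger opening in mm; the grip force is fixed at half the most; returns when the fingers have stopped.
- env.hold(seconds).
- env.ik(position, orientation): joint angles nearest the present ones, or None.
- env.read_state(): the state.
- viewer.camera(name): name is "side" or "top" or "wrist"; returns the picture (400x640x3 uint8, blue, green, red); there is no depth.
- viewer.camera_params(name): a dict with "fx", "fy", "cx", "cy" (pixels), "dist" ([k1, k2, p1, p2, k3] as OpenCV has them; the pictures are not rectified), "pose" (4x4, takes a point from camera to world coordinates); the wrist camera has in their place "tool_from_camera" (4x4, takes a point from camera to tool coordinates, whose origin is the TCP and whose axes are the flange's). Camera axes: x right, y up, looking along -z (the intrinsics and any distortion apply to the point x, -y, -z); pixel columns grow to the right and rows downward; lengths in mm; the calibration is good to about 2 mm. A picture is of the moment at which its call begins: read the wrist's pose just before it. camera_params takes no time and is no camera call.
A pose or a line that the arm cannot do raises env.IKError and nothing moves.
- workorder.sign_off(): hands the job in, once; it reports no verdict.
The state is a dict: "time_s": time; "qpos": joint angles; "dq": joint speeds; "tau": joint torques, N m; "tool_pos": TCP position; "orientation": TCP orientation; "force": force on the tool from outside, world axes, zero at the start; "wrist_torque": the same for the moment, N m; "width": finger opening in mm.
Only numpy, scipy, OpenCV 4.12 (cv2) and the standard library are available. Lean on these libraries where they do the work, as an engineer would, in place of code of your own. Each camera call takes 0.05 s, during which the arm holds its last target.

## Working session

There is one attempt and no reset: what is moved stays moved. The work goes in short steps, each a Python script; the robot and the scene stay as the last script left them, time stands still between calls to the robot, and variables do not carry over. Pictures are saved under pics/ and viewed, and the job is handed in when it is done.

```bash
ls; mkdir -p pics
python3 - <<'E'
from station import env, set_gripper, viewer, workorder
import cv2
s=env.read_state(); print(s['time_s'],s['tool_pos'],s['orientation'],s['width'],env.tips_ahead)
for n in ['top','side','wrist']:
    cv2.imwrite(f'pics/{n}0.png',viewer.camera(n)); print(viewer.camera_params(n))
E
```

```text
pics
0.0 [215.18978754 586.31598336 301.91548315] [ 1.74982973e-01  9.84571162e-01 -7.55057105e-04 -1.24341925e-04] 88.2749392735397 80.0
{'fx': 369.46705340281767, 'fy': 369.46705340281767, 'cx': 322.4010205983978, 'cy': 193.17621181614146, 'dist': array([0.00747237, 0.        , 0.        , 0.        , 0.        ]), 'pose': array([[-1.79066569e-02,  9.91624289e-01, -1.27908641e-01,
         4.04145249e+02],
       [-9.99621248e-01, -2.04294936e-02, -1.84390000e-02,
        -3.48588239e+01],
       [-2.08976690e-02,  1.27530014e-01,  9.91614533e-01,
         1.21840050e+03],
       [ 0.00000000e+00,  0.00000000e+00,  0.00000000e+00,
         1.00000000e+00]])}
{'fx': 421.2435499486515, 'fy': 421.2435499486515, 'cx': 320.68544190443447, 'cy': 196.5969697325012, 'dist': array([0.02780925, 0.        , 0.        , 0.        , 0.        ]), 'pose': array([[ 8.78979982e-01,  3.03280021e-01, -3.67988343e-01,
         1.14159749e+02],
       [-4.76448683e-01,  5.90539908e-01, -6.51351879e-01,
        -7.74671912e+02],
       [ 1.97697908e-02,  7.47852824e-01,  6.63570124e-01,
         8.45359687e+02],
       [ 0.00000000e+00,  0.00000000e+00,  0.00000000e+00,
         1.00000000e+00]])}
{'fx': 345.27487575125554, 'fy': 345.27487575125554, 'cx': 319.27493762182166, 'cy': 195.3487183013836, 'dist': array([-0.04089065,  0.        ,  0.        ,  0.        ,  0.        ]), 'tool_from_camera': array([[-5.61865579e-04,  9.64037857e-01,  2.65764359e-01,
         7.22366058e+01],
       [ 9.99999477e-01,  3.14619904e-04,  9.72891126e-04,
        -6.56039225e-02],
       [ 8.54289119e-04,  2.65764767e-01, -9.64037530e-01,
        -8.13648477e+01],
       [ 0.00000000e+00,  0.00000000e+00,  0.00000000e+00,
         1.00000000e+00]])}
```

View pics/top0.png

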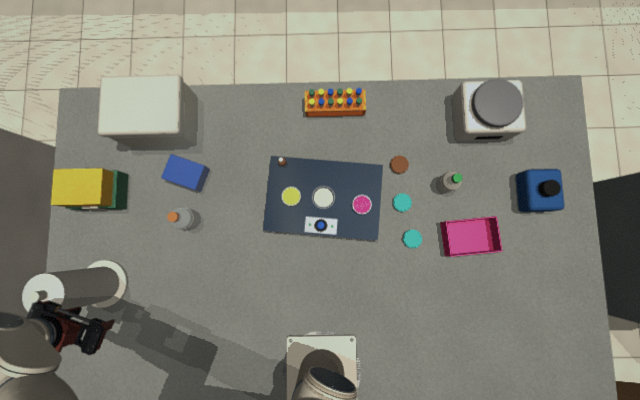

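View pics/side0.png

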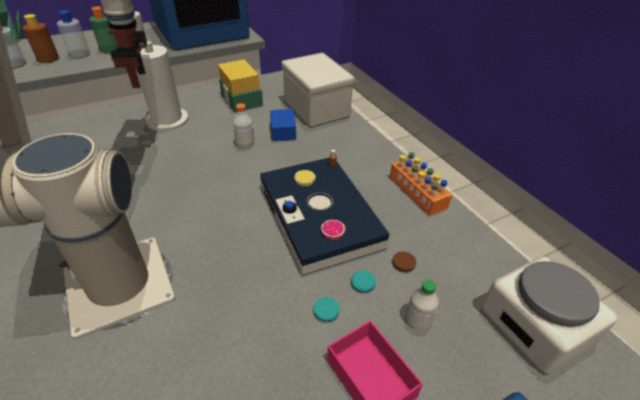

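View pics/wrist0.png

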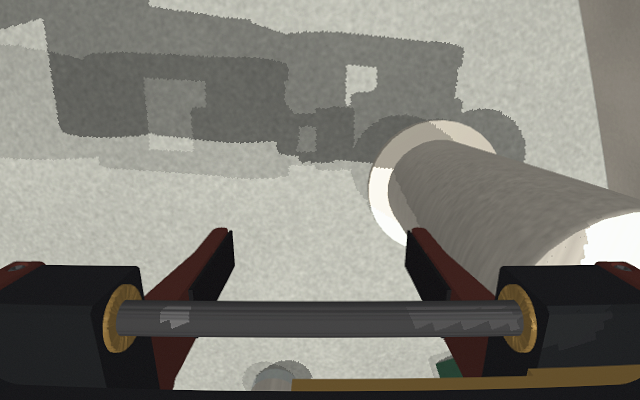

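The top view shows the counter centred near (323,198). The pink candidates are:
- **Magenta dish:** on the deck at (362,204). It has white dots, so it matches the description.
- **Pink tray:** (471,236).
- **Dish-shaped lookalikes:** yellow (291,196) on the deck, teal (402,203) and (412,239), and brown (399,164), all three off the counter.

I choose (362,204). Next I'll check it in a crop and get coarse positions.

```bash
cat > h.py <<'E'
from station import env, set_gripper, viewer, workorder
import cv2, numpy as np
from scipy.spatial.transform import Rotation as R
def quat(phi):
    c,s=np.cos(phi),np.sin(phi)
    return R.from_matrix(np.array([[c,s,0],[s,-c,0],[0,0,-1]])).as_quat()
def pose(n,st=None):
    p=viewer.camera_params(n)
    if n!='wrist': return p,p['pose']
    T=np.eye(4);T[:3,:3]=R.from_quat(st['orientation']).as_matrix();T[:3,3]=st['tool_pos']
    return p,T@p['tool_from_camera']
def ray(pts,z,n,st=None):
    p,T=pose(n,st)
    K=np.array([[p['fx'],0,p['cx']],[0,p['fy'],p['cy']],[0,0,1]])
    u=cv2.undistortPoints(np.array(pts,float).reshape(-1,1,2),K,np.array(p['dist'])).reshape(-1,2)
    d=np.c_[u[:,0],-u[:,1],-np.ones(len(u))]@T[:3,:3].T
    o=T[:3,3]; return o+d*((z-o[2])/d[:,2])[:,None]
def mask(im,name):
    h=cv2.cvtColor(im,cv2.COLOR_BGR2HSV)
    lo,hi={'pink':((155,110,90),(178,255,255)),'yellow':((22,90,90),(35,255,255)),'blue':((105,130,40),(125,255,255))}[name]
    return cv2.inRange(h,lo,hi)
def blobs(m,amin):
    out=[]
    for c in cv2.findContours(m,cv2.RETR_EXTERNAL,cv2.CHAIN_APPROX_NONE)[0]:
        if cv2.contourArea(c)>amin: out.append(c[:,0,:])
    return out
E
python3 - <<'E'
from h import *
im=cv2.imread('pics/top0.png')
cv2.imwrite('pics/crop0.png',cv2.resize(im[140:260,240:430],None,fx=4,fy=4,interpolation=cv2.INTER_CUBIC))
for n,px,z in [('pink',(362,204),75),('recess',(323.5,197.5),60),('yel',(291,196),75),('btn',(321,226),82),('dropper top',(282,161),115),('c1',(271,157),60),('c2',(382,164),60),('c3',(379,240),60),('c4',(264,234),60),('green',(455,178),130)]: print(n,ray([px],z,'top').round(1))
E
```

```text
pink [[ 515.3 -135.8   75. ]]
recess [[539.7 -16.5  60. ]]
yel [[544.8  84.6  75. ]]
btn [[449.3  -7.6  82. ]]
dropper top [[648.  107.2 115. ]]
c1 [[674.1 149.6  60. ]]
c2 [[ 643.3 -204.7   60. ]]
c3 [[ 403.6 -186.2   60. ]]
c4 [[428.6 171.6  60. ]]
green [[ 581.8 -408.1  130. ]]
```

View pics/crop0.png

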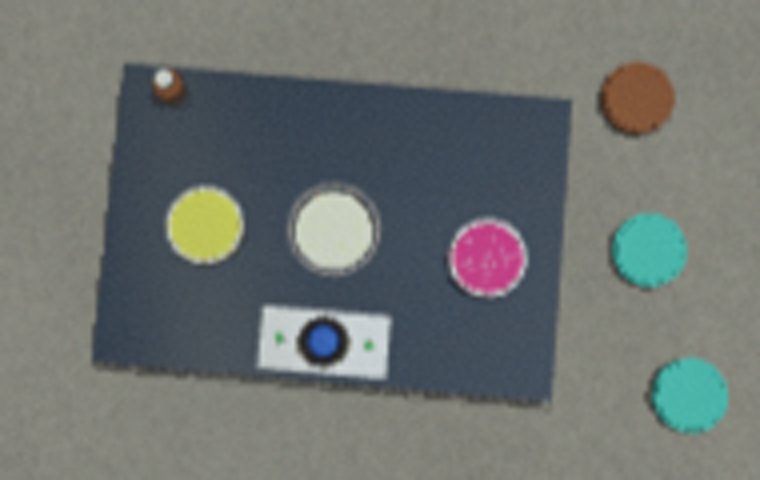

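The crop confirms the choice: pink with white dots and a white rim. The bare white recess is in the middle. Next is a wrist look from above.

Run:
```python
from h import *
phi=np.arctan2(119.3,24.4); d=np.array([np.cos(phi),np.sin(phi)])
t=np.array([527,-76])-45*d
env.reach([*t,290],quat(phi)); env.hold(0.3)
s=env.read_state(); im=viewer.camera('wrist'); cv2.imwrite('pics/wrist1.png',im)
print(s['time_s'],s['tool_pos'],s['orientation'],s['qpos'],s['force'])
import json; json.dump({k:np.array(s[k]).tolist() for k in('tool_pos','orientation')},open('s1.json','w'))
for b in blobs(mask(im,'pink'),500): print(cv2.fitEllipse(b))
```

```text
3.1667 [ 518.05925992 -119.81045367  289.97819061] [ 7.74552550e-01  6.32509563e-01  7.70912574e-07 -1.57736881e-05] [-2.49662366e-01  3.03217109e-01  1.84655249e+00  2.38787005e-05
  9.91847513e-01 -4.84570216e-02] [ 0.09034022 -0.46922112  0.08482207]
((318.265380859375, 201.5599365234375), (56.01304626464844, 58.272274017333984), 90.38900756835938)
```

View pics/wrist1.png

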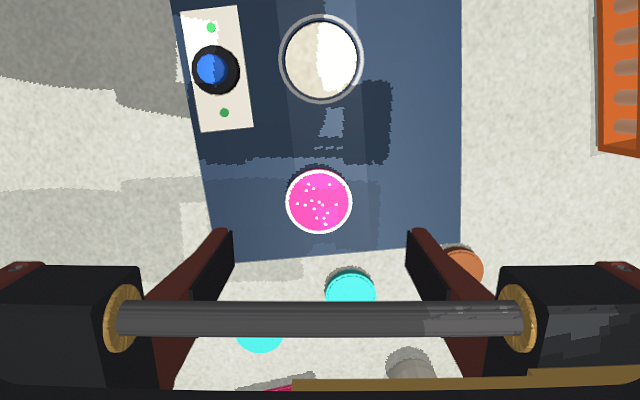

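The pink dish is at (319,202), the recess ring at (321,59) and the button at (215,69). The magenta dish is clearly separate from the teal ones.

```bash
cat >> h.py <<'E'
def circ(px,z,n,st):
    P=ray(px,z,n,st)[:,:2]
    A=np.c_[2*P,np.ones(len(P))]; x=np.linalg.lstsq(A,(P**2).sum(1),rcond=None)[0]
    r=np.sqrt(x[2]+x[0]**2+x[1]**2); return x[:2],r,np.abs(np.hypot(*(P-x[:2]).T)-r).max()
E
python3 - <<'E'
from h import *
import json; s=json.load(open('s1.json')); im=cv2.imread('pics/wrist1.png')
hsv=cv2.cvtColor(im,cv2.COLOR_BGR2HSV)
b=max(blobs(mask(im,'pink'),500),key=len); print('pink',circ(b,75,'wrist',s))
m=cv2.inRange(hsv,(0,0,120),(180,70,255)); roi=np.zeros_like(m); cv2.circle(roi,(321,59),55,255,-1)
for th in (60,50,40):
  m=cv2.inRange(hsv,(0,0,110),(180,th,255))&roi
  b=max(blobs(m,500),key=len); print('recess',len(b),cv2.fitEllipse(b),circ(b,60,'wrist',s))
bm=mask(im,'blue'); 
roi[:]=0; cv2.circle(roi,(213,69),26,255,-1)
m=cv2.inRange(hsv,(100,150,150),(125,255,255))&roi
b=max(blobs(m,100),key=len); print('btn',circ(cv2.convexHull(b)[:,0],82,'wrist',s),b.min(0),b.max(0))
print(hsv[59,275:325:3].tolist())
E
```

```text
pink (array([ 514.2748578 , -135.17874968]), np.float64(26.10931612524503), np.float64(0.7253075191560967))
recess 249 ((320.8599853515625, 58.40172576904297), (85.38428497314453, 89.69503021240234), 1.250475525856018) (array([540.89177604, -16.34631551]), np.float64(36.1552319677699), np.float64(0.647762797901855))
recess 249 ((320.8042907714844, 58.44202423095703), (85.27919006347656, 89.64054107666016), 0.185278981924057) (array([540.84026095, -16.36759447]), np.float64(36.12307554734972), np.float64(0.6540611231613482))
recess 249 ((320.7655334472656, 58.47462463378906), (85.20484161376953, 89.58393859863281), 179.62936401367188) (array([540.8035171 , -16.38562488]), np.float64(36.09674326051844), np.float64(0.6577907206679185))
btn (array([452.59605627,  -7.19284274]), np.float64(11.050323794342487), np.float64(0.27620181995857784)) [197  54] [224  83]
[[106, 104, 76], [30, 2, 144], [106, 30, 112], [108, 157, 39], [23, 27, 230], [23, 29, 227], [23, 28, 228], [22, 24, 233], [23, 24, 235], [22, 25, 232], [23, 22, 237], [21, 21, 238], [23, 24, 234], [22, 25, 231], [28, 15, 244], [30, 1, 255], [30, 2, 255]]
```

Run:
```python
from h import *
import json
D=np.array([514.3,-135.2]);H=np.array([540.85,-16.4]); phi=np.arctan2(*(H-D)[::-1]); d=(H-D)/np.linalg.norm(H-D); q=quat(phi)
print(phi,np.linalg.norm(H-D))
set_gripper(36)
p=D-50*d
env.reach([*p,190],q); env.move_l([*p,144.5],rate=80); 
s=env.read_state(); print(s['time_s'],s['tool_pos'],s['width'],s['force'])
p=H-(34+24)*d
env.move_l([*p,144.5],rate=60); env.hold(0.2)
s=env.read_state(); im=viewer.camera('wrist'); cv2.imwrite('pics/wrist2.png',im)
print(s['time_s'],s['tool_pos'],s['width'],s['force'],p)
json.dump({k:np.array(s[k]).tolist() for k in('tool_pos','orientation')},open('s2.json','w'))
hsv=cv2.cvtColor(im,cv2.COLOR_BGR2HSV)
b=max(blobs(mask(im,'pink'),500),key=len); print('pink',circ(b,75,'wrist',s),cv2.fitEllipse(b))
```

```text
1.350924494572492 121.73061447310614
5.4083 [ 503.5548425  -183.98064594  144.50781598] 36.128309181565065 [-0.04498355  0.33330088 -0.97891862]
7.65 [528.17283142 -73.116274   144.50449539] 36.07125370157075 [-0.57120452  0.59630314 -0.12917075] [528.19993652 -73.00367386]
pink (array([535.71441397, -40.00105628]), np.float64(26.51284788035873), np.float64(1.9169273253395964)) ((319.09576416015625, 185.74317932128906), (114.36962890625, 117.43560791015625), 97.87474822998047)
```

View pics/wrist2.png

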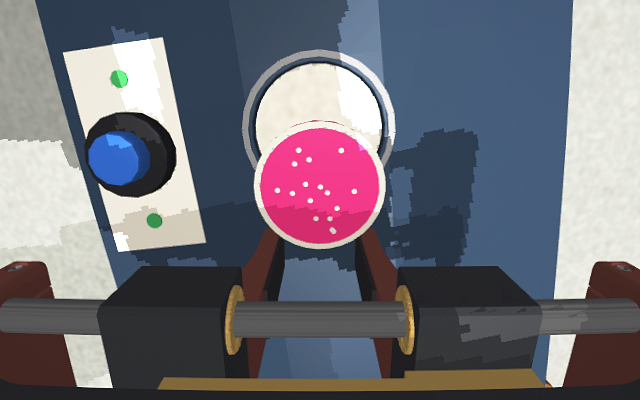

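The dish sits in the fingers at (319,186), with the recess just ahead, its ring centred near (319,125). I'll measure the lateral offset from this same view.

Run:
```python
from h import *
import json; s=json.load(open('s2.json')); im=cv2.imread('pics/wrist2.png')
hsv=cv2.cvtColor(im,cv2.COLOR_BGR2HSV)
# ring outer edge: radial scan from guess centre upward half
g=cv2.GaussianBlur(im,(3,3),0).astype(int); sat=cv2.cvtColor(im,cv2.COLOR_BGR2HSV)[:,:,1].astype(int)
pts=[]
for a in np.radians(np.arange(195,346,3)):
    rr=np.arange(95,55,-0.5)
    for r in rr:
        x,y=319+r*np.cos(a),125+r*np.sin(a)
        if sat[int(round(y)),int(round(x))]<50: pts.append((x,y)); break
P=np.array(pts); c,r,e=circ(P,60,'wrist',s); print('ring',len(P),c,r,e)
W=ray(P,60,'wrist',s)[:,:2]; rad=np.hypot(*(W-c).T); W=W[abs(rad-r)<1]; 
b=max(blobs(mask(im,'pink'),500),key=len); h=cv2.convexHull(b)[:,0]; p,pr,pe=circ(h,75,'wrist',s); print('pink',p,pr,pe)
d=np.array([np.cos(1.3509),np.sin(1.3509)]); n=np.array([-d[1],d[0]])
for C in (c,np.array([540.85,-16.4])): print('along',(C-p)@d,'lat',(C-p)@n)
print('tcp->dish',(p-s['tool_pos'][:2])@d,(p-s['tool_pos'][:2])@n)
```

```text
ring 51 [540.58774737 -16.25539717] 36.46003851256998 0.4994161503019683
pink [535.77713031 -39.96855645] 26.726174180026955 0.14514496711402103
along 24.19148045864476 lat 0.4777368884230919
along 24.10756441453902 lat 0.1902572890388773
tcp->dish 34.00823670410213 -0.19072772338974467
```

Run:
```python
from h import *
import json
s=env.read_state(); d=np.array([np.cos(1.3509),np.sin(1.3509)]); n=np.array([-d[1],d[0]])
t=np.array(s['tool_pos'])[:2]
r=env.move_l([*(t+24.2*d+0.35*n),144.5],rate=40,f_stop=15); env.hold(0.3)
s=env.read_state(); im=viewer.camera('wrist'); cv2.imwrite('pics/wrist3.png',im); cv2.imwrite('pics/side3.png',cv2.resize(viewer.camera('side')[140:270,240:410],None,fx=4,fy=4,interpolation=cv2.INTER_CUBIC))
print(r,s['time_s'],s['tool_pos'],s['force'],t+24.2*d+.35*n)
b=max(blobs(mask(im,'pink'),500),key=len);h=cv2.convexHull(b)[:,0]
for z in (75,68): print(z,circ(h,z,'wrist',s))
```

```text
False 8.75 [533.07161463 -49.57033822 144.48544046] [-0.51398916  0.19747457 -0.83540701] [533.1072367  -49.41900039]
75 (array([541.16108279, -13.96437727]), np.float64(25.549590962286743), np.float64(0.16046121107798683))
68 (array([540.79849528, -15.5843058 ]), np.float64(26.73519392283132), np.float64(0.1679072514931974))
```

View pics/wrist3.png

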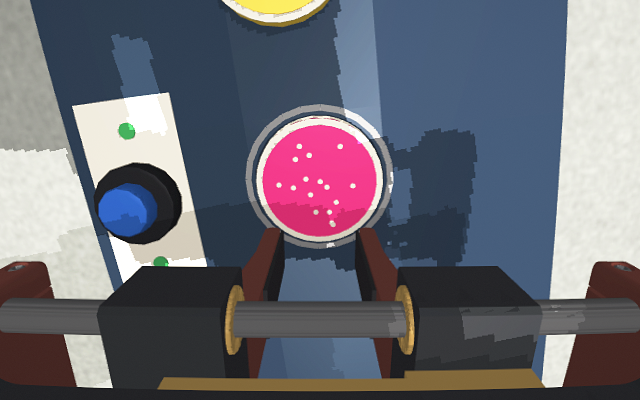

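View pics/side3.png

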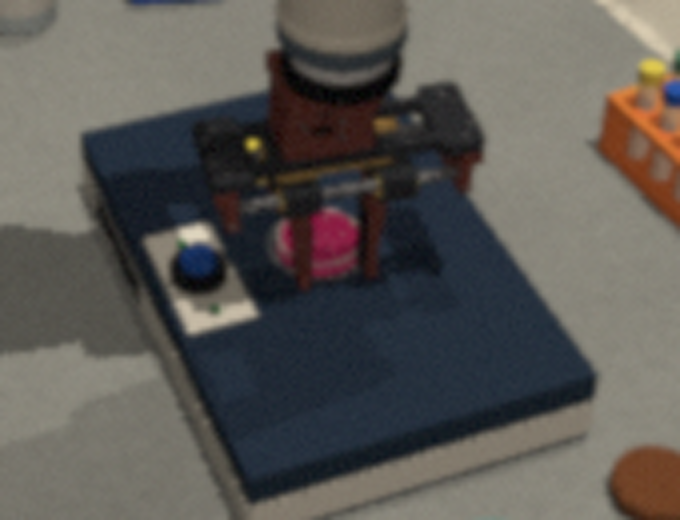

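With the rim at z=68, the pink radius fits 26.74 mm, the same as the 26.73 measured on the deck at z=75. So the dish has dropped flat, about 0.8 mm from the recess centre. I'll retreat, check again, and press the button.

Run:
```python
from h import *
s=env.read_state(); d=np.array([np.cos(1.3509),np.sin(1.3509)])
t=np.array(s['tool_pos'])[:2]
p=t-18*d; env.move_l([*p,144.5],rate=60); env.move_l([*p,200],rate=120); env.hold(.2)
s=env.read_state(); im=viewer.camera('wrist'); cv2.imwrite('pics/wrist4.png',im)
b=max(blobs(mask(im,'pink'),500),key=len);h=cv2.convexHull(b)[:,0]
for z in (75,68): print(z,circ(h,z,'wrist',s))
hsv=cv2.cvtColor(im,cv2.COLOR_BGR2HSV); m=cv2.inRange(hsv,(100,150,110),(125,255,255))
for b in blobs(m,300):
    if b[:,0].max()<300: print('blue',b.min(0),b.max(0),circ(cv2.convexHull(b)[:,0],82,'wrist',s))
print(s['time_s'],s['force'])
set_gripper(0)
```

```text
75 (array([540.89020257, -15.17590375]), np.float64(25.77094877150876), np.float64(0.5269334408786968))
68 (array([540.76042978, -15.81136717]), np.float64(26.648855230045278), np.float64(0.5448838188305238))
blue [151 134] [193 173] (array([454.62381283,  -6.39949882]), np.float64(12.16976302172704), np.float64(1.055378215197086))
10.1083 [ 0.47440386  0.10072243 -0.1971178 ]
```

View pics/wrist4.png

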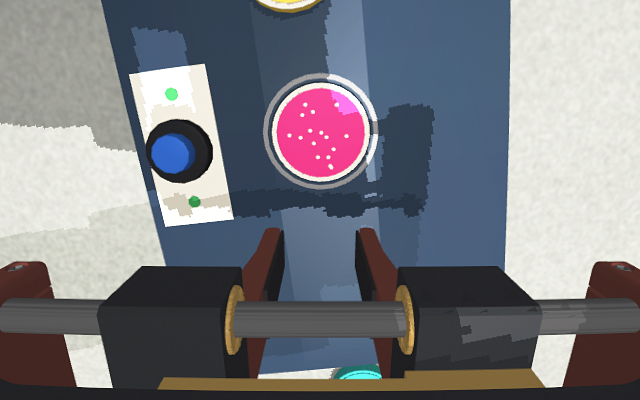

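The dish is centred inside the ring at (321,132) and the button is at (172,154). Now I'll press it with closed fingers.

Run:
```python
from h import *
B=[452.8,-7.0]; q=quat(1.3509)
env.move_l([*B,200],rate=150); env.move_l([*B,166],rate=80)
z0=env.read_state()['force']; print(z0)
r=env.move_l([*B,155.5],rate=15,f_stop=15); env.hold(.25)
s=env.read_state(); print(r,s['time_s'],s['tool_pos'],s['force'],s['width'])
cv2.imwrite('pics/side5.png',cv2.resize(viewer.camera('side')[140:270,240:410],None,fx=4,fy=4))
```

```text
[-0.08728309 -0.44164195 -1.21709369]
True 13.175 [453.19641323  -7.01722293 156.2564182 ] [-2.09070107  0.73855097  8.09857089] 0.7809198602761762
```

View pics/side5.png

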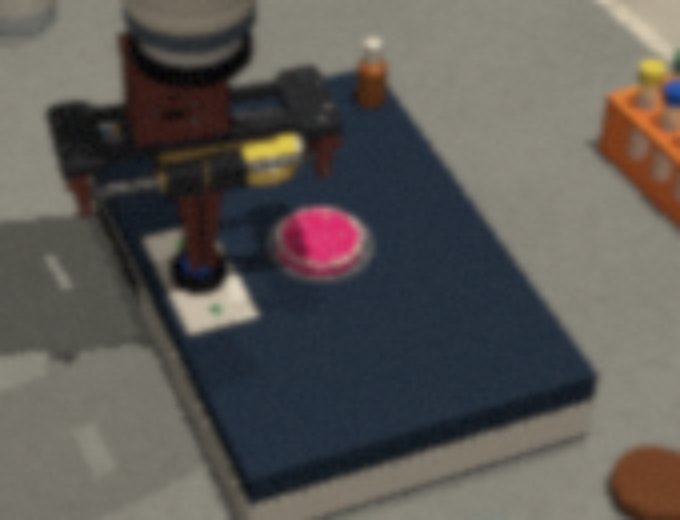

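It stopped hard on the button's end stop: a 15 N force change against a 4 N spring, with the tips at z = 76.3, which is about 5.7 mm of travel. Releasing now, then a check.

Run:
```python
from h import *
env.move_l([452.8,-7.0,220],rate=100)
d=np.array([np.cos(1.3509),np.sin(1.3509)]); p=np.array([533.1,-49.5])-40*d
env.move_l([*p,240],rate=150); env.hold(.3)
s=env.read_state(); im=viewer.camera('wrist'); cv2.imwrite('pics/wrist6.png',im)
b=max(blobs(mask(im,'pink'),500),key=len);h=cv2.convexHull(b)[:,0]
for z in (75,68): print(z,circ(h,z,'wrist',s))
print(s['time_s'],s['force'])
```

```text
75 (array([540.70676498, -15.87585323]), np.float64(25.90042200366841), np.float64(0.3683671808205986))
68 (array([540.72933659, -15.82790662]), np.float64(26.636285052626874), np.float64(0.3788329483942441))
15.2 [-0.52032538  0.14873712 -0.03043057]
```

View pics/wrist6.png

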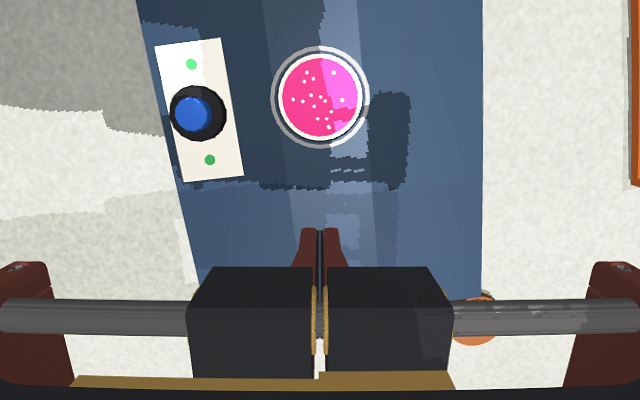

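The dish is seated at (320,97), the button is up again at (192,113), and the arm is clear of everything. Handing in.

Run:
```python
from station import workorder
print(workorder.sign_off())
```

```text
the job is handed in; nothing more can be done
None
```

I pushed the pink dish about 122 mm across the deck with the half-open fingers until it dropped into the recess. I then pressed the lamp button with closed fingers, released it, and handed the job in at about 15 s.

- **Dish:** the last wrist picture puts it about 0.5 mm from the recess centre. Its measured radius fits a rim 8 mm above the deck, so it is lying flat and fully seated.
- **Button:** the press ended on the end stop, with a 15 N force change against a 4 N spring and about 5.7 mm of travel. The last picture shows the button standing up again. I had no direct reading of its travel.
- **Bystanders:** I never sent the arm into contact with them, and forces stayed near zero except during the press. I did not measure their positions again at the end; the later pictures show only parts of the yellow blank dish and the dropper.

No check failed or disagreed.

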